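Clamp a pump rotor in a thumbwheel gauge

ROBOT

A 6-joint arm with a two-finger parallel gripper is mounted at the origin on the work surface. World frame = base frame: x ahead of the robot, y to its left, z up, the work surface at z = 0. Lengths are in mm, angles in degrees, forces in N, time in s.
With the tool pointing down it reaches from about 350 to 850 mm from the base axis. Payload 8.1 kg.
Tool frame: the origin (TCP) lies at the very end of the fingers, on their centre line; the grasp point (between the pads) lies 19 mm behind it; z points along the fingers, y is the direction in which the jaws open and shut (so a half turn about z gives the same grasp; the last joint's range is limited). The gripper opens to 85 mm and grips with 20 to 120 N. Pads are 22 mm wide; open, the fingers measure 114 mm over their backs; the gripper's body (76 mm by 85 mm) begins 54 mm behind the grasp point. The pads swing forward as they close: fully open they stand 13 mm farther back than shut.
Start: joints at [-81.326, 7.471, 85.268, -0, 87.261, -4.893], TCP at [140.776, -583.256, 203.392] pointing down, gripper open.
Joint ranges: [-169.43, 169.43], [-51.17, 129.36], [1.28, 143.12], [-76.62, 256.62], [0, 156.53], [-152.29, 152.29]. Speed limits (degrees/s): [136.94, 136.94, 159.86, 180, 180, 180].

INTERFACE

Orientations are given as [roll, pitch, yaw] about the fixed x, y, z axes, in that order (R = Rz(yaw) Ry(pitch) Rx(roll)).
In Python, from bench import r gives the robot as it stands.
- The arm moves only by the shell command python3 -m jog 'ROWS' [OPENING] [FORCE]. ROWS is JSON, a list of rows, each a list of 6 numbers: the shift along the tool's x, y, z normalised to -1 to 1, where 1 is 0.25 m, then the turn, a rotation vector about the tool's x, y, z normalised to -1 to 1, where 1 is pi rad. In form: [[x, y, z, ax, ay, az], ...]. A call has 1 to 10 rows; each row is the pose to reach, as a shift and turn from the pose commanded when the call began, along the tool's axes at that moment, turning the shorter way round; what a row does not reach only later rows make up. A row lasts 1/10 s, in which the tool goes at most 50 mm and 8.59 degrees, less where a joint would pass 70% of its speed; a pose out of reach is approached as far as the arm can. A call with a number of a shift or a turn outside -1 to 1 is refused whole. A call with a gripper value outside its range is refused whole. OPENING is the opening, from 0 (shut) to 1 (fully open), set as the call begins (- or left out, the last holds). The fingers move at their own pace and stop on an object; FORCE is the grip in N (left out, the last holds). Time passes only in rows, so rows that repeat a pose let the fingers close. It gives the time, the measured TCP pose, the force and the opening at its end, in the units of the state.
- r.sense(): the state, without advancing time (a new reading comes with each control period).
- r.snapshot(name): name is "scene" or "side" or "wrist"; returns a dict with "pixels" (384x512x3 uint8, red, green, blue), "intrinsics" (3x3 intrinsics, pixels), "extrinsics" (4x4, takes a point from camera to world coordinates). Camera axes: x right, y down, z forward; pixel columns grow to the right and rows downward; lengths in mm; the calibration is good to about 2 mm. A picture is of the moment at which its call begins. There is no depth.
- r.hand_in(): hands the job in, once; it reports no verdict.
The state is a dict: "time": time; "joint_pos": joint angles; "qd": joint speeds; "joint_efforts": joint torques, N m; "tool_pos": TCP position; "tcp_rot": TCP orientation; "ft_force": force on the tool from outside, world axes, zero at the start; "wrist_torque": the same for the moment, N m; "finger_gap": finger opening in mm.
Only numpy, scipy, OpenCV 4.12 (cv2) and the standard library are available. Lean on these libraries where they do the work, as an engineer would, in place of code of your own. Each camera call takes 0.05 s, during which the arm holds its last target.

TASK

Stand the slotted pump rotor, hub up, on the gauge bed between the V block and the jaw and let go of it. Then, with a fingertip on the bit of thumbwheel rim that shows above the housing, roll the wheel's top towards the rotor until the jaw holds the rotor snugly against the V block, and take the hand away. Press only lightly on the gauge (fingertip pressure, push and drag together never above about 15 N), move the jaw by the wheel and not by pushing it, and leave the file, the ring and the tin where they are.

Things in the scene. Friction and masses are not known exactly. Their poses are not given: they have to be found in the camera images.
- gauge: Fixed bench gauge, dark steel base 190 x 80 x 12 mm; its top, the bed, is 12 mm above the table. Origin: middle of the underside; x along its length, z up. On the bed from -x to +x: steel V block (120 degree V opening to +x, top 31 mm above the table), free bed for the rotor, jaw, grey wheel housing (64 mm in x, 50 mm in y, centred at x = +57 mm, flat top 44 mm above the table).
- nest (a point): Point on the bed, 12 mm above the table, 35 mm towards -x from the gauge's middle: the rotor's axis passes through it when it sits fully in the V. The rotor may be put down up to 8 mm nearer to the jaw; the closing jaw pushes it home. Axes as the gauge's.
- wheel_top (a point): Nominal top of the knurled steel thumbwheel, 57 mm towards +x from the gauge's middle, 52 mm above the table. Wheel: 40 mm diameter, 12 mm wide, axis along gauge y, in a slot of the housing with 4 to 12 mm of rim showing. Its true top lies up to 4 mm above or below this fixed point: find it by touch. It sits on a stiff spring: 12 N per mm pressed down, for at most 5 mm.
- housing_end (a point): Point on the wheel housing's top at its +x end, 44 mm above the table. How the wheel works: rolling its top towards gauge -x closes the jaw, 0.3 mm per mm of rim, against some 1.6 N of drag at the rim; it stays where left, so roll it in strokes. At the stop the finger slips (its drag is about 0.7 to 1 of its press); the jaw pushes some 3.3 times the drag. Snug needs 3 N of drag.
- jaw: Steel jaw, block 13 x 46 x 18 mm (gauge x, y, z), top about 32 mm above the table. Origin: bottom middle of its flat face that looks to the V block. It slides along gauge x (it may sit tilted by up to 3 degrees): at the start this face is 10 to 21 mm clear of a seated rotor; it meets it 25 mm towards +x from the nest point, at x = -10 mm of the gauge. Its push on the rotor must stay under 40 N.
- rotor_hub (a point): Middle of the hub of the slotted pump rotor, a loose steel part of 0.25 to 0.45 kg standing on the table hub up: disc 50 mm in diameter, 20 mm thick, with 8 dark radial slots, and on it a round hub 22 mm in diameter, 30 mm long. The point is on the axis, 35 mm above its underside; z along the axis, up.
- file: Bystander: hand file with a wooden handle, 260 mm long, lying down. Origin underneath, near where blade and handle meet.
- bearing_ring: Bystander: plain steel ring, 68 mm outside, 44 mm inside, 16 mm high. Origin: centre of its underside.
- tin: Bystander: upright closed steel tin, 66 mm in diameter, 80 mm high. Origin: centre of its underside.
Mind the look-alikes: they are no part of the job. Leave any purple look-alike of the part that bears rotor_hub alone.

How it is judged (in metres and radians):
On the way, in this order (a step that is already met when the one before it is completed fails the run):
1. the rotor stands hub up on the gauge bed between V block and jaw, released, the jaw still open (horizontal distance between rotor_hub and nest below 0.018 m and z of rotor_hub in the frame of nest between 0.032 and 0.038 m and angle between rotor_hub's own z axis and vertical below 0.08 rad and contact force between the fingers and anything else below 0.2 N and x of jaw in the frame of gauge above -0.006 m), for 0.1 s.
2. the jaw presses the rotor into the V with at least 4 N (contact force between jaw and rotor above 4 N and x of jaw in the frame of gauge below -0.0085 m and horizontal distance between rotor_hub and nest below 0.003 m), for 0.2 s.
At the end, for the whole second after the job is handed in: The rotor stands upright on the bed within 3 mm of its place in the V, with the jaw closed on it (jaw face within 1.5 mm of where it meets the seated rotor) (horizontal distance between rotor_hub and nest below 0.003 m and z of rotor_hub in the frame of nest between 0.032 and 0.038 m and angle between rotor_hub's own z axis and vertical below 0.08 rad and x of jaw in the frame of gauge below -0.0085 m); the robot touches nothing.
It fails at once if the gauge is pressed by the fingers with more than 20 N (contact force between the fingers and gauge above 20 N).
It fails at once if the jaw squeezes the rotor with more than 45 N (contact force between jaw and rotor above 45 N).
It fails at once if the jaw is pushed by the hand instead of by the wheel (contact force between the fingers and jaw above 3 N).
It fails at once if the file, the ring or the tin is moved by more than 15 mm (distance of any of file, bearing_ring, tin from where it was at the start of the episode above 0.015 m).
It also fails if it takes over 70 s, if anything falls off the work surface, if the arm or the gripper's body presses on something with over 40 N, if the wrist force passes 120 N, or if a joint passes its speed limit or range.

## Working session

There is one attempt and no reset: what is moved stays moved. The work goes in short steps, Python scripts to look and compute and a shell command to move; the robot and the scene stay as the last step left them, time stands still between calls to the robot, and variables do not carry over. Pictures are saved under pics/ and viewed, and the job is handed in when it is done.

```bash
ls; mkdir -p pics
python3 - <<'E'
from bench import r
import cv2
print(r.sense())
for n in ["scene","side","wrist"]:
    s=r.snapshot(n); cv2.imwrite(f"pics/{n}0.png",s["pixels"][:,:,::-1]); print(n,s["intrinsics"].round(1).tolist(),s["extrinsics"].round(3).tolist())
E
```

```text
pics
{'time': 0.0, 'joint_pos': array([-8.13261322e+01,  7.51510867e+00,  8.53294881e+01,  2.08500718e-04,
        8.72592350e+01, -4.89494862e+00]), 'qd': array([ 0.04979999,  0.04844137,  0.05331933,  0.02333359, -0.02030225,
        0.00392724]), 'joint_efforts': array([ 7.40130508e-04, -5.69405365e+01, -5.00544262e+01, -9.44805424e-05,
        1.48853171e-02,  5.93620598e-06]), 'tool_pos': array([ 140.68302127, -582.67087117,  202.34244416]), 'tcp_rot': array([-1.79896565e+02, -9.06734962e-03,  1.35687981e+01]), 'ft_force': array([-0.1336387 ,  0.1101348 ,  0.37447604]), 'wrist_torque': array([ 0.02732477, -0.02666069, -0.06336107]), 'finger_gap': 85.18818771737554}
scene [[447.6, 0.0, 252.0], [0.0, 447.6, 189.3], [0.0, 0.0, 1.0]] [[-0.347, 0.704, -0.619, 1281.993], [0.937, 0.247, -0.245, 256.967], [-0.02, -0.665, -0.746, 898.995], [0.0, 0.0, 0.0, 1.0]]
side [[462.4, 0.0, 254.2], [0.0, 462.4, 186.1], [0.0, 0.0, 1.0]] [[-0.741, -0.346, 0.575, -48.796], [-0.671, 0.374, -0.64, 691.381], [0.006, -0.86, -0.51, 653.338], [0.0, 0.0, 0.0, 1.0]]
wrist [[312.0, 0.0, 259.9], [0.0, 312.0, 191.0], [0.0, 0.0, 1.0]] [[0.235, -0.935, -0.266, 207.819], [-0.972, -0.226, -0.062, -567.704], [-0.003, 0.274, -0.962, 373.555], [0.0, 0.0, 0.0, 1.0]]
```

View pics/scene0.png

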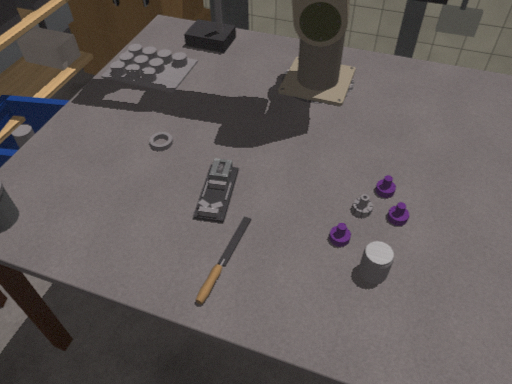

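View pics/side0.png

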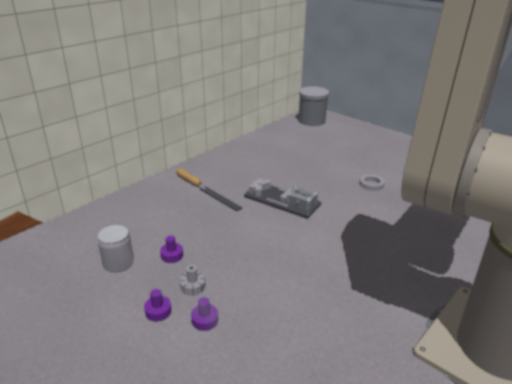

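View pics/wrist0.png

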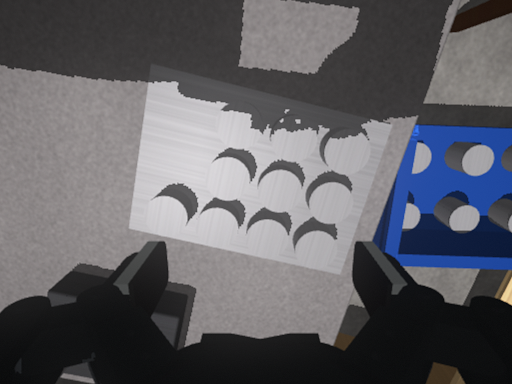

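The scene view shows the gauge at about (217,190) and the grey rotor at (363,205) among three purple decoys. The tin is at (377,262), the ring at (161,141) and the file at (225,260). I'll zoom in on the gauge and rotor.

Run:
```python
import cv2,numpy as np
a=cv2.imread("pics/scene0.png"); b=cv2.imread("pics/side0.png")
f=lambda im,x,y,w,h,s: cv2.resize(im[y:y+h,x:x+w],None,fx=s,fy=s,interpolation=cv2.INTER_CUBIC)
cv2.imwrite("pics/z1.png",np.hstack([f(a,180,145,70,85,5),f(b,235,170,95,53,8)[:425,:440]]))
cv2.imwrite("pics/z1b.png",f(b,235,170,95,53,8))
cv2.imwrite("pics/z2.png",np.hstack([f(a,320,170,95,80,4),f(b,140,230,95,80,4)]))
```

```text
Traceback (most recent call last):
ValueError: all the input array dimensions except for the concatenation axis must match exactly, but along dimension 0, the array at index 0 has size 425 and the array at index 1 has size 424
```

Run:
```python
import cv2,numpy as np
a=cv2.imread("pics/scene0.png"); b=cv2.imread("pics/side0.png")
f=lambda im,x,y,w,h,s: cv2.resize(im[y:y+h,x:x+w],None,fx=s,fy=s,interpolation=cv2.INTER_CUBIC)
cv2.imwrite("pics/z1.png",f(a,180,150,70,75,8))
cv2.imwrite("pics/z1b.png",f(b,235,170,95,53,8))
cv2.imwrite("pics/z2.png",np.hstack([f(a,320,170,95,80,4),f(b,140,230,95,80,4)]))
```

```text
(no output)
```

View pics/z1.png

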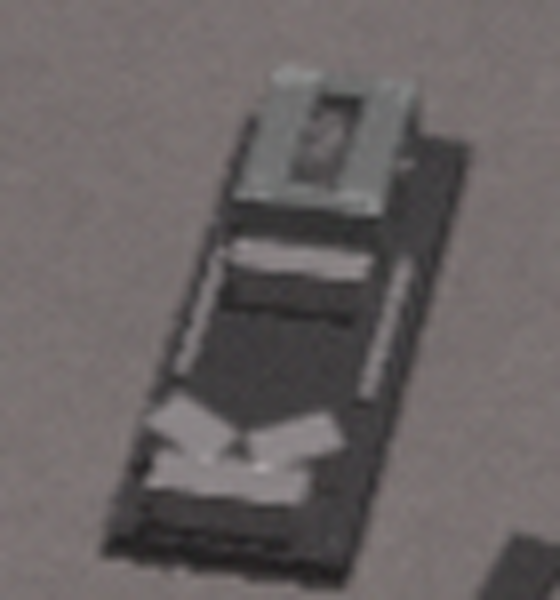

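View pics/z1b.png

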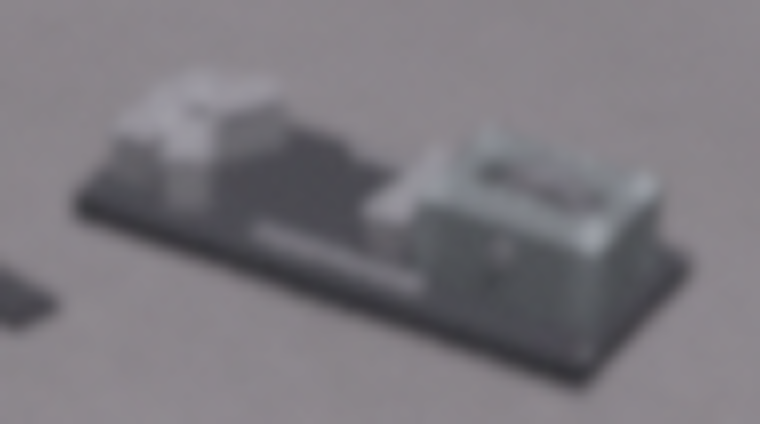

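View pics/z2.png

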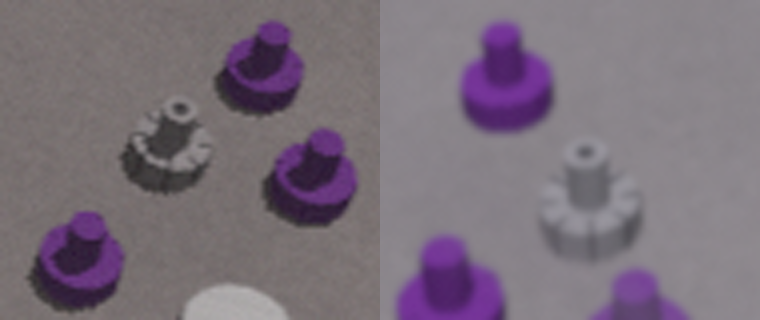

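```bash
cat > h.py <<'E'
import numpy as np,cv2
from bench import r
def ray(s,u,v):
    K=np.array(s["intrinsics"]);E=np.array(s["extrinsics"])
    d=E[:3,:3]@np.linalg.solve(K,[u,v,1.]);return E[:3,3],d
def onz(s,u,v,z):
    o,d=ray(s,u,v);return o+d*(z-o[2])/d[2]
def two(a,pa,b,pb):
    o1,d1=ray(a,*pa);o2,d2=ray(b,*pb);A=np.c_[d1,-d2];t=np.linalg.lstsq(A,o2-o1,rcond=None)[0]
    p,q=o1+t[0]*d1,o2+t[1]*d2;return (p+q)/2,np.linalg.norm(p-q)
def proj(s,p):
    E=np.linalg.inv(np.array(s["extrinsics"]));c=E[:3,:3]@np.array(p)+E[:3,3];q=np.array(s["intrinsics"])@c;return q[:2]/q[2]
E
python3 - <<'E'
from h import *
import numpy as np
np.set_printoptions(precision=1,suppress=True)
a=r.snapshot("scene");b=r.snapshot("side")
print("hubtop",onz(a,365,196.75,50),onz(b,191.3,268.7,50),two(a,(365,196.75),b,(191.3,268.7)))
S=lambda x,y:onz(a,180+x/8,150+y/8,44)
T=lambda x,y,z=44:onz(b,235+x/8,170+y/8,z)
print("housing scene",[S(*p) for p in [(270,68),(418,80),(382,212),(232,200)]], np.mean([S(*p) for p in [(270,68),(418,80),(382,212),(232,200)]],0))
print("housing side",[T(*p) for p in [(425,200),(490,130),(655,185),(590,240)]], np.mean([T(*p) for p in [(425,200),(490,130),(655,185),(590,240)]],0))
print("base scene", [onz(a,180+x/8,150+y/8,12) for x,y in [(470,142),(345,570),(110,540)]])
print("base side z0", [T(x,y,0) for x,y in [(75,210),(580,392),(692,275)]])
E
```

```text
hubtop [508.  252.4  50. ] [509.3 253.6  50. ] (array([508.9, 253. ,  50.5]), np.float64(1.5541797791898415))
housing scene [array([ 501.7, -161.5,   44. ]), array([ 490.5, -111.5,   44. ]), array([551.7, -99.5,  44. ]), array([ 563. , -148.4,   44. ])] [ 526.7 -130.2   44. ]
housing side [array([547.3, -99.3,  44. ]), array([ 558.7, -147.3,   44. ]), array([ 499.5, -155.7,   44. ]), array([ 495.3, -115.5,   44. ])] [ 525.2 -129.4   44. ]
base scene [array([483.3, -96.7,  12. ]), array([670.6, -65.1,  12. ]), array([ 684.3, -139.7,   12. ])]
base side z0 [array([672.4, -72. ,   0. ]), array([ 484.4, -100.3,    0. ]), array([ 497.5, -179. ,    0. ])]
```

```bash
cat >> h.py <<'E'
from scipy.spatial.transform import Rotation as Ro
def go(x,y,z,yaw=None):
    s=r.sense();R=Ro.from_euler('xyz',s["tcp_rot"],degrees=True)
    d=R.inv().apply(np.array([x,y,z])-s["tool_pos"])
    t=np.zeros(3)
    if yaw is not None: t=(R.inv()*Ro.from_euler('xyz',[180,0,yaw],degrees=True)).as_rotvec()
    print("t",round(s["time"],2),"at",s["tool_pos"].round(1),s["tcp_rot"].round(2),"F",s["ft_force"].round(1),"gap",round(s["finger_gap"],1))
    print("shift mm",d.round(1),"row",(d/250).round(4),(t/np.pi).round(4))
E
python3 - <<'E'
from h import *
go(600,-120,250,9.6)
a=r.snapshot("scene")
P=[(180+0,0)]
# decoys & tin
im=cv2.cvtColor(a["pixels"],cv2.COLOR_RGB2HSV)
m=cv2.inRange(im,(130,100,50),(155,255,255))
n,l,st,c=cv2.connectedComponentsWithStats(m)
for i in range(1,n):
    if st[i,4]>50: print(st[i],onz(a,*c[i],15).round(0))
print("tin",onz(a,378,253,80).round(0))
E
```

```text
t 0.25 at [ 140.7 -583.   202.9] [-1.7995e+02 -1.0000e-02  1.3570e+01] F [ 0.2 -0.7 -0.2] gap 85.5
shift mm [ 555.1 -342.3  -46.7] row [ 2.2202 -1.3694 -0.187 ] [-0.0003 -0.      0.022 ]
[376 176  20  22 297] [424. 296.  15.]
[388 202  21  23 344] [505. 341.  15.]
[330 223  21  23 349] [616. 218.  15.]
tin [685. 309.  80.]
```

```bash
python3 -m jog '[[0.96,-0.6,-0.18,0,0,0.022],[0.96,-0.6,-0.18,0,0,0.022],[0.96,-0.6,-0.18,0,0,0.022],[0.96,-0.6,-0.18,0,0,0.022],[0.96,-0.6,-0.18,0,0,0.022],[0.96,-0.6,-0.18,0,0,0.022]]'; python3 -c "
from h import *
go(600,-120,250,9.6)"
```

```text
time: 0.9
tool_pos: [340.7, -379.0, 249.2]
tcp_rot: [180.0, -0.1, 9.7]
ft_force: [-0.1, -0.7, 0.8]
finger_gap: 85.6
t 0.9 at [ 340.7 -379.   249.2] [ 1.7996e+02 -6.0000e-02  9.6700e+00] F [-0.1 -0.7  0.8] gap 85.6
shift mm [ 299.2 -211.8   -0.6] row [ 1.1967 -0.8471 -0.0024] [ 0.0002 -0.0003  0.0004]
```

```bash
python3 -m jog '[[0.9,-0.65,0,0,0,0],[0.9,-0.65,0,0,0,0],[0.9,-0.65,0,0,0,0],[0.9,-0.65,0,0,0,0],[0.9,-0.65,0,0,0,0],[0.9,-0.65,0,0,0,0]]';python3 -m jog '[[0.29,-0.2,0,0,0,0],[0.29,-0.2,0,0,0,0],[0.29,-0.2,0,0,0,0]]'; python3 -c "
from h import *
go(600,-120,250,9.6)
s=r.snapshot('wrist');cv2.imwrite('pics/w1.png',s['pixels'][:,:,::-1])"
```

```text
time: 1.5
tool_pos: [535.6, -180.2, 248.3]
tcp_rot: [-180.0, -0.0, 9.7]
ft_force: [0.7, -0.7, 0.4]
finger_gap: 85.5
time: 1.8
tool_pos: [599.0, -117.9, 247.5]
tcp_rot: [-179.9, -0.0, 9.9]
ft_force: [-0.2, -0.4, -0.3]
finger_gap: 85.2
t 1.8 at [ 599.  -117.9  247.5] [-1.7991e+02 -1.0000e-02  9.8600e+00] F [-0.2 -0.4 -0.3] gap 85.2
shift mm [ 0.7  2.2 -2.5] row [ 0.0027  0.0088 -0.0099] [-0.0005 -0.0001  0.0015]
```

View pics/w1.png

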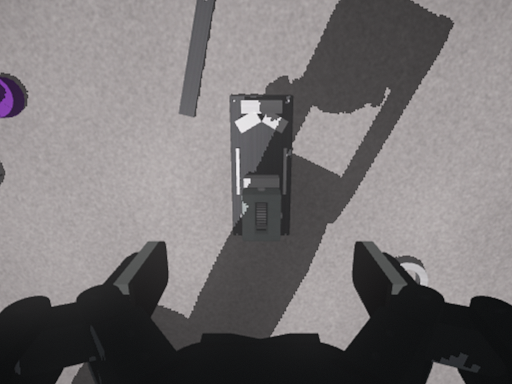

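The wrist view shows the gauge from (231,95) to (292,237), almost parallel to the image columns, with the V block at the top and the wheel near (261,215). I'll enlarge it to measure.

Run:
```python
import cv2
a=cv2.imread("pics/w1.png")[85:250,215:310]
a=cv2.convertScaleAbs(a,alpha=1.6,beta=20)
g=cv2.resize(a,None,fx=3.6,fy=3.6,interpolation=cv2.INTER_NEAREST)
cv2.imwrite("pics/w1z.png",g);print(g.shape)
```

```text
(594, 342, 3)
```

View pics/w1z.png

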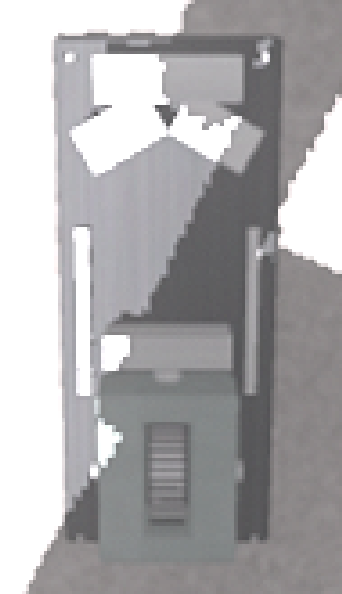

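Run:
```python
from h import *
np.set_printoptions(precision=1,suppress=True)
s=r.snapshot("wrist")
W=lambda x,y,z:onz(s,215+x/3.6-.5+.14,85+y/3.6-.5+.14,z)
c=[W(53,37,12),W(281,37,12),W(66,540,12),W(270,540,12)]
print("base",c,"lens",[np.linalg.norm(c[i]-c[j]) for i,j in ((0,1),(2,3),(0,2),(1,3))],"ctr",np.mean(c,0))
d=(c[0]-c[2]+c[1]-c[3]);print("yaw of -x",np.degrees(np.arctan2(d[1],d[0])))
h=[W(101,393,44),W(238,393,44),W(101,561,44),W(234,561,44)]
print("hous",h,[np.linalg.norm(h[i]-h[j]) for i,j in ((0,1),(2,3),(0,2),(1,3))],np.mean(h,0))
print("wheel slot ctr",W(167,478,46),"jaw top edge",W(105,325,32),W(232,323,32),"V apex",W(168,133,31))
print("rails",W(89,310,15),W(252,310,15), "camera",s["extrinsics"][:3,3])
```

```text
base [array([667.5, -69.6,  12. ]), array([ 681. , -147.4,   12. ]), array([ 481.7, -101.8,   12. ]), array([ 495.4, -180.6,   12. ])] lens [np.float64(78.91882123165739), np.float64(80.01368765344121), np.float64(188.62205047311545), np.float64(188.57002837985073)] ctr [ 581.4 -124.8   12. ]
yaw of -x 9.988783410406889
hous [array([ 553.1, -106.2,   44. ]), array([ 561.2, -153.2,   44. ]), array([ 490.2, -116.1,   44. ]), array([ 498.4, -163.7,   44. ])] [np.float64(47.65226053645655), np.float64(48.330110070234795), np.float64(63.66582871472891), np.float64(63.6466145974069)] [ 525.7 -134.8   44. ]
wheel slot ctr [ 526.7 -134.1   46. ] jaw top edge [ 574.4 -103.6   32. ] [ 582.8 -147.6   32. ] V apex [ 643.4 -114.2   31. ]
rails [575.  -96.7  15. ] [ 585.2 -155.6   15. ] camera [ 665.9 -109.1  418.7]
```

Run:
```python
from h import *
go(600,-120,250,9.6)
s=r.snapshot('wrist');cv2.imwrite('pics/w2.png',s['pixels'][:,:,::-1]);print(s["extrinsics"][:3,3])
a=cv2.imread("pics/w2.png").astype(int);b=cv2.imread("pics/w1.png").astype(int)
print(cv2.phaseCorrelate(a[85:250,215:310,1].astype(np.float32),b[85:250,215:310,1].astype(np.float32)))
```

```text
t 1.9 at [ 596.9 -121.2  247.8] [-1.7999e+02  6.0000e-02  9.7200e+00] F [ 0.3 -0.1  0. ] gap 85.3
shift mm [ 3.2 -0.6 -2.2] row [ 0.0129 -0.0026 -0.0086] [-0.      0.0003  0.0007]
[ 665.12818693 -110.4434261   418.8925985 ]
((2.1781882074392698, 1.9698395158851127), 0.7184489941155469)
```

Run:
```python
from h import *
np.set_printoptions(precision=1,suppress=True)
s=r.snapshot("wrist");cv2.imwrite('pics/w3.png',s['pixels'][:,:,::-1])
a=cv2.imread("pics/w3.png");b=cv2.imread("pics/w1.png")
sh=cv2.phaseCorrelate(b[85:250,215:310,1].astype(np.float32),a[85:250,215:310,1].astype(np.float32))[0];print(sh)
g=cv2.convertScaleAbs(a[85:250,215:310],alpha=1.6,beta=20)
cv2.imwrite("pics/w3z.png",cv2.resize(g,None,fx=3.6,fy=3.6,interpolation=cv2.INTER_NEAREST))
W=lambda x,y,z:onz(s,215+x/3.6-.36+sh[0],85+y/3.6-.36+sh[1],z)
c=[W(53,37,12),W(281,37,12),W(66,540,12),W(270,540,12)]
print("base ctr",np.mean(c,0))
h=[W(101,393,44),W(238,393,44),W(101,561,44),W(234,561,44)]
print("hous",np.mean(h,0), W(105,325,32),W(232,323,32))
print(s["extrinsics"][:3,3],r.sense()["tool_pos"])
```

```text
(-2.9769879497894536, -2.6086806952081787)
base ctr [ 583.  -122.6   12. ]
hous [ 527.2 -132.6   44. ] [ 575.9 -101.6   32. ] [ 584.1 -145.6   32. ]
[ 664.7 -111.4  419.1] [ 596.3 -122.6  248.3]
```

View pics/w3z.png

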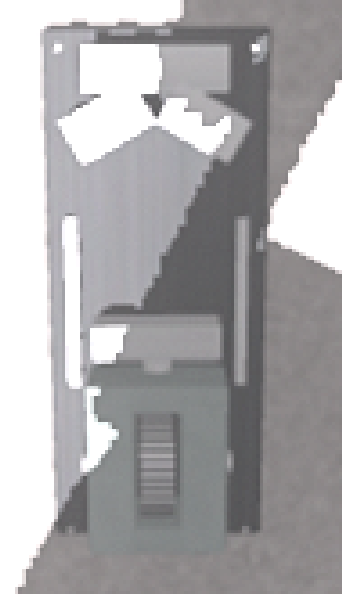

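```bash
python3 -c "
from h import *
go(509,253,160,9.7)"
```

```text
t 2.0 at [ 596.3 -122.6  248.3] [1.7999e+02 3.0000e-02 9.5800e+00] F [-0.  -0.1  0. ] gap 85.4
shift mm [ -23.5 -384.9   88.2] row [-0.094  -1.5395  0.3529] [ 0.0001  0.0002 -0.0006]
```

```bash
python3 -m jog '[[-0.06,-1,0.1,0,0,0],[-0.06,-1,0.1,0,0,0],[-0.06,-1,0.1,0,0,0],[-0.06,-1,0.1,0,0,0],[-0.06,-1,0.1,0,0,0],[-0.06,-1,0.1,0,0,0]]' 0.6;python3 -m jog '[[-0.034,-0.54,0.25,0,0,0],[-0.034,-0.54,0.25,0,0,0],[-0.034,-0.54,0.25,0,0,0],[-0.034,-0.54,0.25,0,0,0],[-0.034,-0.54,0.25,0,0,0],[-0.034,-0.54,0.25,0,0,0]]'; python3 -c "
from h import *
go(509,253,100,9.7)
s=r.snapshot('wrist');cv2.imwrite('pics/w4.png',s['pixels'][:,:,::-1])
s=r.snapshot('side');cv2.imwrite('pics/s4.png',s['pixels'][:,:,::-1])"
```

```text
time: 2.6
tool_pos: [538.2, 126.0, 223.1]
tcp_rot: [-179.9, 0.0, 9.8]
ft_force: [0.4, -0.7, 0.4]
finger_gap: 51.2
time: 3.2
tool_pos: [510.3, 252.2, 161.8]
tcp_rot: [180.0, -0.1, 9.5]
ft_force: [0.2, 0.3, -0.2]
finger_gap: 51.0
t 3.2 at [510.3 252.2 161.8] [ 1.7998e+02 -8.0000e-02  9.5200e+00] F [ 0.2  0.3 -0.2] gap 51.0
shift mm [-1.3 -1.  61.8] row [-0.0051 -0.0041  0.2472] [ 0.0001 -0.0004 -0.001 ]
```

View pics/w4.png

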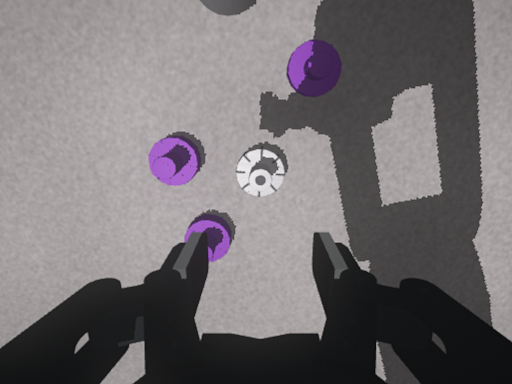

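View pics/s4.png

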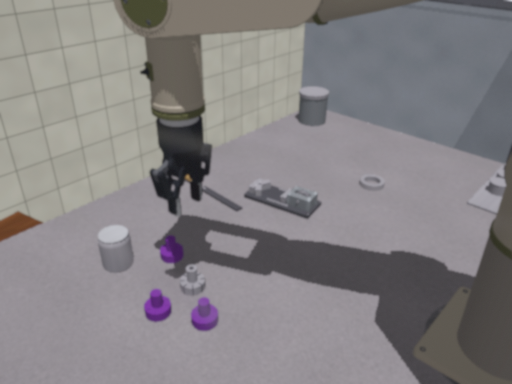

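The wrist view shows the rotor hub top at (260,180) and the disc at (261,172), centred between the fingers. The nearest purple decoy is at (210,238).

```bash
python3 -c "
from h import *
s=r.snapshot('wrist');cv2.imwrite('pics/w5.png',s['pixels'][:,:,::-1])
g=s['pixels'];hsv=cv2.cvtColor(g,cv2.COLOR_RGB2HSV)
m=cv2.inRange(hsv,(0,0,215),(180,40,255))[130:210,220:300]
p=cv2.findNonZero(m);(x,y),rad=cv2.minEnclosingCircle(cv2.convexHull(p));print('circ',x+220,y+130,rad)
print('disc ctr',onz(s,x+220,y+130,20))
c=np.linalg.norm(s['extrinsics'][:3,3]-onz(s,x+220,y+130,20));print(rad*c/312)
print('hub',onz(s,260,180,50))
for q in [(210,240),(175,159),(314,67)]: print(onz(s,*q,20).round())
go(509,253,23,9.7)
"
```

```text
circ 259.6985282897949 172.46691131591797 23.347698211669922
disc ctr [510.42610984 251.7554355   20.        ]
24.002959401262554
hub [509.88102982 251.33335316  50.        ]
[427. 293.  20.]
[510. 339.  20.]
[619. 218.  20.]
t 3.35 at [510.5 252.4 162. ] [-1.7999e+02 -1.0000e-01  9.4800e+00] F [ 0.7 -0.8  0.2] gap 51.1
shift mm [ -1.6  -0.8 139. ] row [-0.0065 -0.0033  0.5559] [-0.     -0.0006 -0.0012]
```

```bash
python3 -m jog '[[-0.002,0,0.2,0,0,0],[-0.002,0,0.38,0,0,0],[-0.002,0,0.5,0,0,0],[-0.002,0,0.55,0,0,0],[-0.002,0,0.55,0,0,0],[-0.002,0,0.55,0,0,0]]';python3 -m jog '[[0,0,0,0,0,0],[0,0,0,0,0,0],[0,0,0,0,0,0],[0,0,0,0,0,0],[0,0,0,0,0,0],[0,0,0,0,0,0]]' 0.1 40; python3 -c "
from h import *
go(509,253,100,9.7)
s=r.snapshot('wrist');cv2.imwrite('pics/w6.png',s['pixels'][:,:,::-1])"
```

```text
time: 3.95
tool_pos: [510.4, 253.8, 25.4]
tcp_rot: [-180.0, -0.1, 9.6]
ft_force: [0.4, 1.0, 1.3]
finger_gap: 51.3
time: 4.55
tool_pos: [508.8, 253.7, 23.4]
tcp_rot: [-180.0, 0.0, 9.6]
ft_force: [0.6, 0.2, 0.5]
finger_gap: 8.7
t 4.55 at [508.8 253.7  23.4] [-180.      0.      9.61] F [0.6 0.2 0.5] gap 8.7
shift mm [  0.1   0.7 -76.6] row [ 0.0004  0.0027 -0.3063] [-0.      0.     -0.0005]
```

View pics/w6.png

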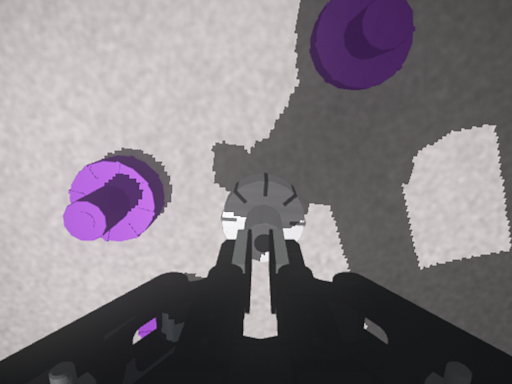

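```bash
python3 -c "
from h import *
s=r.snapshot('wrist');cv2.imwrite('pics/w7.png',s['pixels'][:,:,::-1])
cv2.imwrite('pics/w7z.png',cv2.resize(cv2.convertScaleAbs(s['pixels'][150:350,160:360,::-1],alpha=1.5,beta=20),None,fx=3,fy=3,interpolation=cv2.INTER_CUBIC))
print(onz(s,263,243,50),onz(s,263,216,20),proj(s,r.sense()['tool_pos']),proj(s,r.sense()['tool_pos']+[0,0,27]))
a=r.snapshot('scene');b=r.snapshot('side')
f=lambda im,x,y,w,h,s: cv2.resize(im[y:y+h,x:x+w,::-1],None,fx=s,fy=s,interpolation=cv2.INTER_CUBIC)
cv2.imwrite('pics/z7.png',np.hstack([f(a['pixels'],320,150,95,100,4),f(b['pixels'],140,210,95,100,4)]))
"
```

```text
[509.56626937 251.36886822  50.        ] [512.87896802 251.67366004  20.        ] [258.61912264 223.95854426] [258.36387865 244.04568403]
```

View pics/w7z.png

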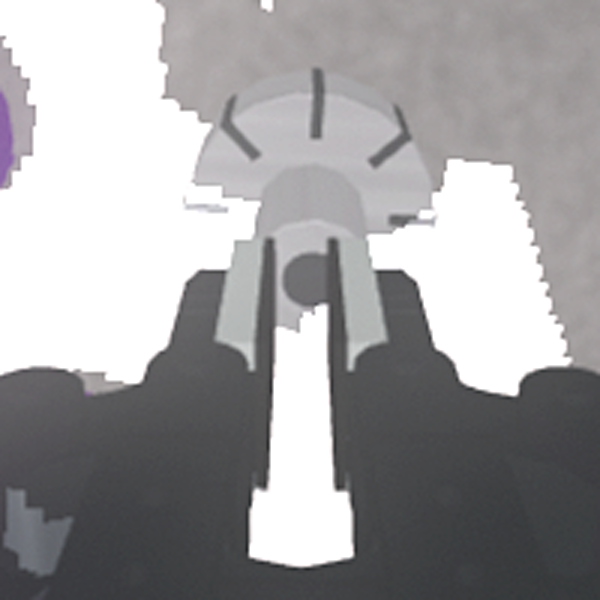

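View pics/z7.png

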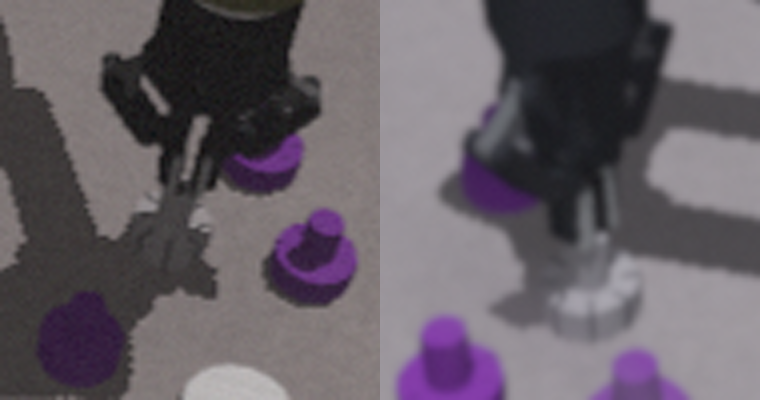

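```bash
python3 -c "
from h import *
a=r.snapshot('scene');b=r.snapshot('side');s=r.sense();t=s['tool_pos'];print(t,s['ft_force'],s['finger_gap'],s['joint_pos'])
out=[]
for im,x0,y0 in ((a,320,170),(b,150,230)):
    g=cv2.resize(np.ascontiguousarray(im['pixels'][y0:y0+70,x0:x0+80,::-1]),None,fx=5,fy=5,interpolation=cv2.INTER_CUBIC)
    g=cv2.convertScaleAbs(g,alpha=1.6,beta=15)
    for z,c in ((0,(0,0,255)),(27,(0,255,0)),(54,(255,0,0))):
        p=(proj(im,t+[0,0,z])-[x0,y0])*5;cv2.circle(g,tuple(int(v) for v in p),3,c,-1)
    out.append(g)
cv2.imwrite('pics/z8.png',np.hstack(out))
"
```

```text
[508.78177846 253.61397939  23.32799353] [-0.16302872  0.57997561  1.0371203 ] 8.833069115285783 [ 2.13289055e+01  1.18227947e+01  1.00051013e+02 -1.77899345e-03
  6.81339524e+01  1.01717364e+02]
```

View pics/z8.png

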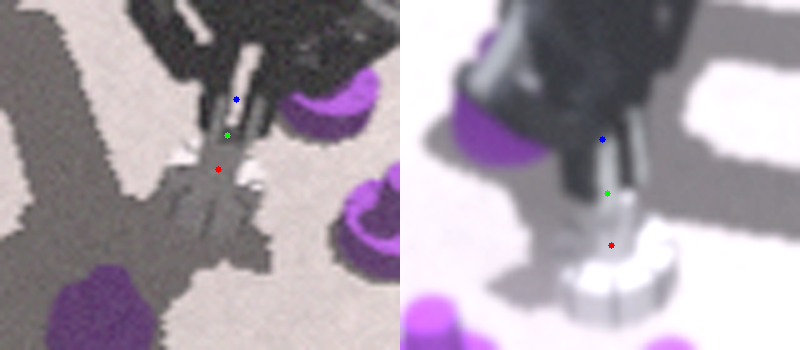

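The pictures disagree with the stated tool frame. In both views the fingers end at about hub-top height (z≈50), but the TCP reads z=23. The fingers closed to 8.8 mm without touching anything. I'll find the real fingertip by touching the hub top gently.

```bash
for i in 1; do python3 -m jog '[[0,0,0.002,0,0,0],[0,0,0.004,0,0,0],[0,0,0.006,0,0,0],[0,0,0.008,0,0,0]]'; done
```

```text
time: 5.25
tool_pos: [509.0, 253.7, 22.4]
tcp_rot: [180.0, -0.0, 9.6]
ft_force: [-5.1, -2.0, 12.9]
finger_gap: 8.5
```

Contact came with the TCP reading about 22.8, so the real fingertips are about 27 mm short of the reported TCP. I'll use that offset from here on. Next I'll back off, open, and descend with the force watched.

```bash
python3 -m jog '[[0,0,-0.03,0,0,0],[0,0,-0.03,0,0,0],[0,0,-0.03,0,0,0],[0,0,-0.03,0,0,0],[0,0,-0.03,0,0,0]]' 0.6; python3 -c "
from h import *
go(509.5,252.3,0,9.7)
s=r.snapshot('wrist');cv2.imwrite('pics/w9.png',s['pixels'][:,:,::-1])"
```

```text
time: 5.75
tool_pos: [508.6, 253.5, 28.6]
tcp_rot: [180.0, 0.0, 9.6]
ft_force: [-0.5, -0.7, 0.3]
finger_gap: 51.2
t 5.75 at [508.6 253.5  28.6] [1.7999e+02 3.0000e-02 9.6000e+00] F [-0.5 -0.7  0.3] gap 51.2
shift mm [ 0.7  1.4 28.6] row [0.0027 0.0054 0.1143] [ 0.      0.0002 -0.0005]
```

View pics/w9.png

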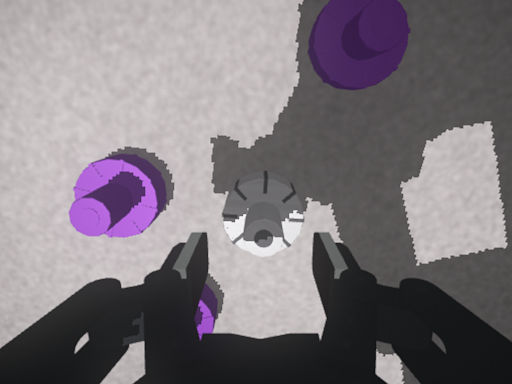

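```bash
python3 -m jog '[[0.012,0.004,0.03,0,0,0],[0.012,0.004,0.06,0,0,0],[0.012,0.004,0.08,0,0,0],[0.012,0.004,0.09,0,0,0],[0.012,0.004,0.1,0,0,0],[0.012,0.004,0.1,0,0,0]]'
```

```text
time: 6.4
tool_pos: [511.7, 253.0, 3.4]
tcp_rot: [180.0, 0.0, 9.6]
ft_force: [0.5, -0.1, 0.2]
finger_gap: 51.5
```

```bash
python3 -m jog '[[0,0,0.008,0,0,0],[0,0,0.012,0,0,0],[0,0,0.016,0,0,0],[0,0,0.016,0,0,0]]';python3 -m jog '[[0,0,0,0,0,0],[0,0,0,0,0,0],[0,0,0,0,0,0],[0,0,0,0,0,0],[0,0,0,0,0,0],[0,0,0,0,0,0]]' 0.1 40
```

```text
time: 6.8
tool_pos: [511.9, 253.1, -0.2]
tcp_rot: [-180.0, 0.0, 9.6]
ft_force: [0.6, -0.6, -0.3]
finger_gap: 51.1
time: 7.4
tool_pos: [512.1, 253.1, 0.1]
tcp_rot: [-180.0, -0.0, 9.6]
ft_force: [-1.0, -0.3, 2.7]
finger_gap: 20.5
```

```bash
python3 -m jog '[[0,0,-0.08,0,0,0],[0,0,-0.2,0,0,0],[0,0,-0.32,0,0,0],[0,0,-0.4,0,0,0],[0,0,-0.4,0,0,0],[0,0,-0.4,0,0,0]]' 0.1 60; python3 -c "
from h import *
go(613,-116.5,103,9.8)
out=[]
s=r.snapshot('wrist');cv2.imwrite('pics/w10.png',s['pixels'][:,:,::-1])
a=r.snapshot('scene');b=r.snapshot('side')
f=lambda im,x,y,w,h,s: cv2.resize(im[y:y+h,x:x+w,::-1],None,fx=s,fy=s,interpolation=cv2.INTER_CUBIC)
cv2.imwrite('pics/z10.png',np.hstack([f(a['pixels'],300,110,100,130,4),f(b['pixels'],140,180,100,130,4)]))
"
```

```text
time: 8.0
tool_pos: [511.6, 253.0, 99.0]
tcp_rot: [180.0, 0.0, 9.6]
ft_force: [0.3, 0.4, -4.1]
finger_gap: 20.2
t 8.0 at [511.6 253.   99. ] [1.80e+02 3.00e-02 9.61e+00] F [ 0.3  0.4 -4.1] gap 20.2
shift mm [ 38.3 381.3  -4. ] row [ 0.1531  1.5251 -0.016 ] [ 0.      0.0002 -0.0011]
```

View pics/w10.png

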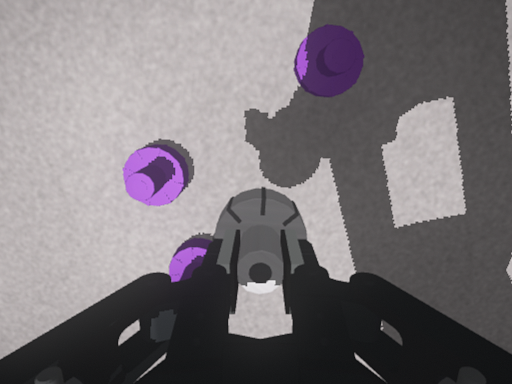

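View pics/z10.png

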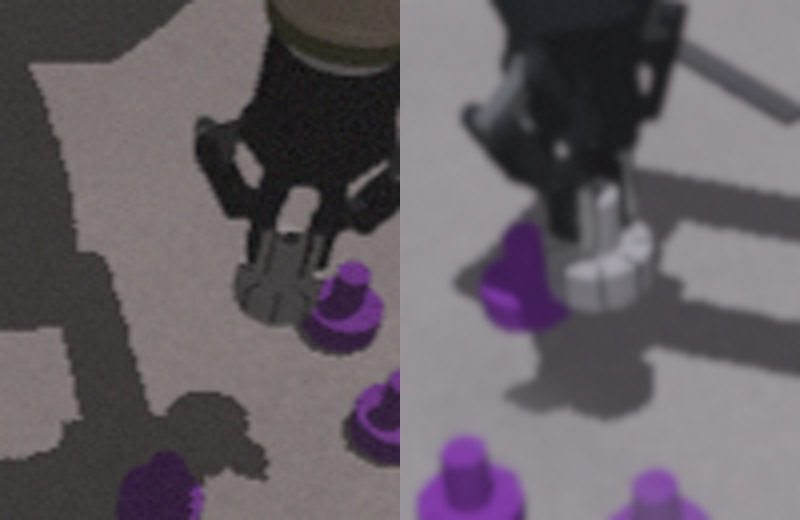

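```bash
python3 -c "
from h import *
s=r.snapshot('wrist');t=r.sense()['tool_pos'];print(t,onz(s,260,272,t[2]+50))"
python3 -m jog '[[0.1,1,0,0,0,0],[0.1,1,0,0,0,0],[0.1,1,0,0,0,0],[0.1,1,0,0,0,0],[0.1,1,0,0,0,0],[0.1,1,0,0,0,0]]';python3 -m jog '[[0.062,0.525,0,0,0,-0.001],[0.062,0.525,0,0,0,-0.001],[0.062,0.525,0,0,0,-0.001],[0.062,0.525,0,0,0,-0.001],[0.062,0.525,0,0,0,-0.001],[0.062,0.525,0,0,0,-0.001]]'; python3 -c "
from h import *
go(615.3,-116.1,60,9.8)
s=r.snapshot('wrist');t=r.sense()['tool_pos'];cv2.imwrite('pics/w11.png',s['pixels'][:,:,::-1])
print('hub by cam',onz(s,260,272,t[2]+50))
a=r.snapshot('scene');b=r.snapshot('side')
f=lambda im,x,y,w,h,s: cv2.resize(im[y:y+h,x:x+w,::-1],None,fx=s,fy=s,interpolation=cv2.INTER_CUBIC)
cv2.imwrite('pics/z11.png',np.hstack([f(a['pixels'],170,110,90,130,4),f(b['pixels'],220,110,110,130,4)]))
"
```

```text
[510.5929133  252.62997241  97.67779437] [508.61228112 251.41255872 147.67779437]
time: 8.8
tool_pos: [578.9, 4.7, 98.9]
tcp_rot: [179.9, 0.1, 9.3]
ft_force: [-0.4, 0.5, -2.2]
finger_gap: 20.0
time: 9.4
tool_pos: [614.8, -114.6, 98.9]
tcp_rot: [-179.9, 0.1, 9.8]
ft_force: [0.4, -0.4, -3.3]
finger_gap: 19.6
t 9.4 at [ 614.8 -114.6   98.9] [-1.7993e+02  9.0000e-02  9.8200e+00] F [ 0.4 -0.4 -3.3] gap 19.6
shift mm [ 0.3  1.6 38.9] row [0.0012 0.0063 0.1555] [-0.0004  0.0005  0.0001]
hub by cam [ 612.9022998  -115.92189298  149.14963844]
```

View pics/w11.png

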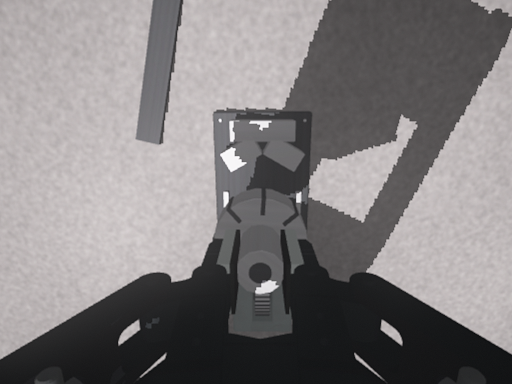

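View pics/z11.png

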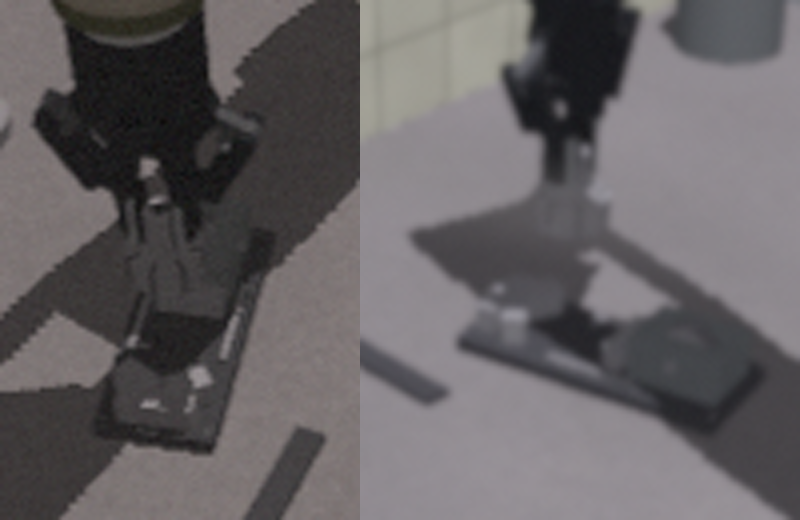

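```bash
python3 -c "
from h import *
s=r.snapshot('wrist');t=r.sense()['tool_pos'];print(t)
c=[onz(s,214,111.5,12),onz(s,312,111.5,12)];print(c);d=c[0]-c[1];print(np.linalg.norm(d))
ya=np.arctan2(d[1],d[0])-np.pi/2;print(np.degrees(ya));u=np.array([np.cos(ya),np.sin(ya),0]);m=(c[0]+c[1])/2
print('nest',m-60*u,'hub',onz(s,260,272,t[2]+50),'apex',onz(s,262,150,31))
cv2.imwrite('pics/w12z.png',cv2.resize(cv2.convertScaleAbs(s['pixels'][95:325,190:340,::-1],alpha=1.8,beta=30),None,fx=2.6,fy=2.6,interpolation=cv2.INTER_CUBIC))"
```

```text
[ 615.41003162 -114.7817271    99.86081384]
[array([669.74585281, -68.27930498,  12.        ]), array([ 683.27814465, -145.89079142,   12.        ])]
78.78239492001421
9.890628342993509
nest [ 617.40375264 -117.39112624   12.        ] hub [ 613.27260763 -115.80553682  149.86081384] apex [ 648.57867123 -111.0979902    31.        ]
```

View pics/w12z.png

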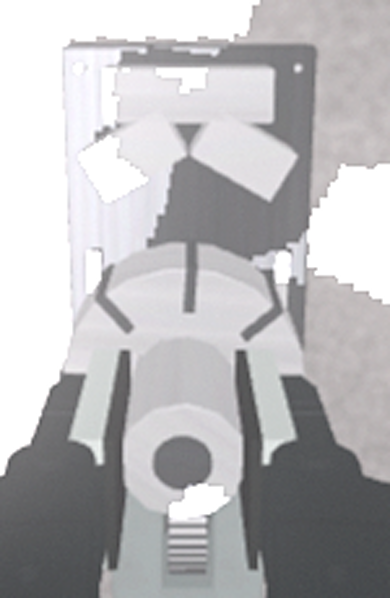

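The V apex is at zoom (188,155) and the hub hole at (183,460). That puts the rotor about 3.6 mm jaw-side of the nest and 2 mm off sideways, which is fine after a small correction. Lowering.

```bash
python3 -m jog '[[0,0.005,0.08,0,0,0],[0,0.005,0.18,0,0,0],[0,0.005,0.26,0,0,0],[0,0.005,0.31,0,0,0],[0,0.005,0.33,0,0,0],[0,0.005,0.33,0,0,0],[0,0.005,0.33,0,0,0]]'; python3 -c "
from h import *
go(615.3,-116.1,12.5,9.8)
s=r.snapshot('wrist');cv2.imwrite('pics/w13.png',cv2.resize(cv2.convertScaleAbs(s['pixels'][95:325,160:360,::-1],alpha=1.8,beta=30),None,fx=2.6,fy=2.6,interpolation=cv2.INTER_CUBIC))"
```

```text
time: 10.3
tool_pos: [616.7, -117.4, 18.6]
tcp_rot: [180.0, -0.1, 9.8]
ft_force: [0.7, 0.2, -2.7]
finger_gap: 19.7
t 10.3 at [ 616.7 -117.4   18.6] [ 1.7996e+02 -9.0000e-02  9.8000e+00] F [ 0.7  0.2 -2.7] gap 19.7
shift mm [-1.1 -1.5  6.1] row [-0.0045 -0.006   0.0246] [ 0.0002 -0.0005 -0.    ]
```

View pics/w13.png

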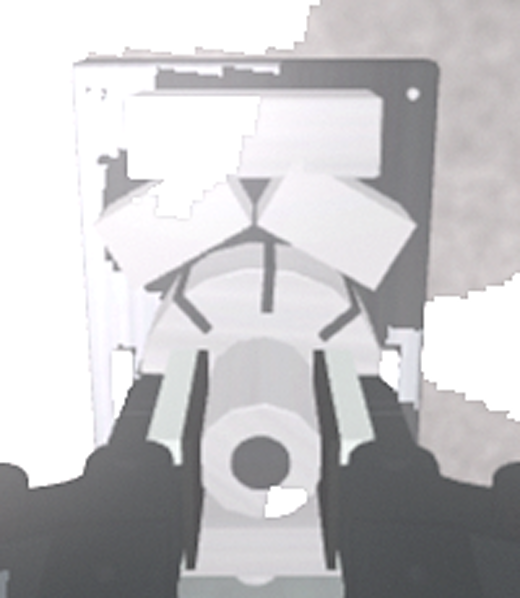

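```bash
python3 -m jog '[[-0.006,-0.005,0.008,0,0,0],[-0.006,-0.005,0.016,0,0,0],[-0.006,-0.005,0.022,0,0,0],[-0.006,-0.005,0.022,0,0,0]]'
```

```text
time: 10.75
tool_pos: [614.2, -116.4, 12.2]
tcp_rot: [180.0, -0.0, 9.8]
ft_force: [-0.4, -0.1, 0.4]
finger_gap: 20.2
```

```bash
python3 -m jog '[[0,0,0.002,0,0,0],[0,0,0.004,0,0,0],[0,0,0.004,0,0,0]]'
```

```text
time: 11.05
tool_pos: [614.3, -116.4, 12.1]
tcp_rot: [180.0, -0.0, 9.8]
ft_force: [-5.0, 0.7, 7.8]
finger_gap: 19.9
```

```bash
python3 -m jog '[[0,0,-0.003,0,0,0],[0,0,-0.003,0,0,0],[0,0,-0.003,0,0,0],[0,0,-0.003,0,0,0],[0,0,-0.003,0,0,0]]' 0.5; python3 -m jog '[[0,0,-0.04,0,0,0],[0,0,-0.15,0,0,0],[0,0,-0.3,0,0,0],[0,0,-0.4,0,0,0],[0,0,-0.4,0,0,0]]'; python3 -c "
from h import *
s=r.snapshot('wrist');cv2.imwrite('pics/w14.png',cv2.resize(cv2.convertScaleAbs(s['pixels'][95:325,160:360,::-1],alpha=1.8,beta=30),None,fx=2.6,fy=2.6,interpolation=cv2.INTER_CUBIC))
go(526.4,-131.5,60,9.8)"
```

```text
time: 11.55
tool_pos: [614.0, -116.2, 11.5]
tcp_rot: [-180.0, 0.0, 9.8]
ft_force: [1.0, 0.4, -0.6]
finger_gap: 42.9
time: 12.05
tool_pos: [617.6, -117.2, 118.2]
tcp_rot: [179.8, -0.5, 9.8]
ft_force: [1.3, -0.3, 0.3]
finger_gap: 42.8
t 12.1 at [ 616.3 -116.8  115.5] [179.85  -0.31   9.79] F [ 0.8  0.1 -0.3] gap 42.7
shift mm [-91.3  -1.   55. ] row [-0.3654 -0.0039  0.2199] [ 0.0008 -0.0017 -0.0001]
```

View pics/w14.png

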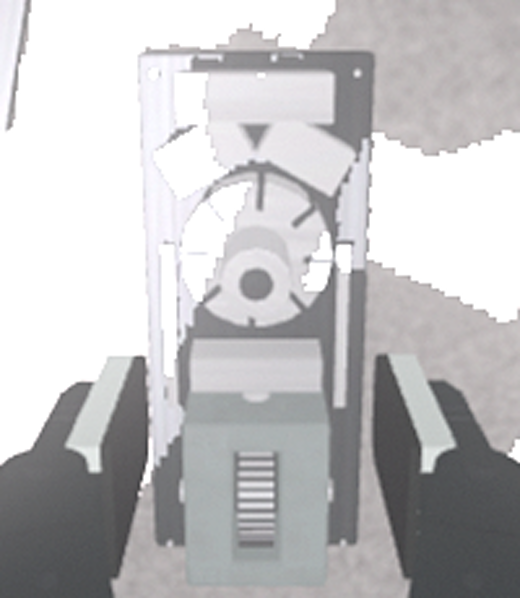

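The rotor stands centred and free: hub at zoom (256,283), disc clear of the jaw edge at row 340, V arms at rows 130–190. Next I'll close the gripper and go above the wheel.

```bash
python3 -m jog '[[-0.2,0,0,0,0,0],[-0.396,-0.002,0.04,0,0,0],[-0.396,-0.002,0.15,0,0,0],[-0.396,-0.002,0.26,0,0,0],[-0.396,-0.002,0.26,0,0,0],[-0.396,-0.002,0.26,0,0,0],[-0.396,-0.002,0.26,0,0,0],[-0.396,-0.002,0.26,0,0,0]]' 0 20; python3 -c "
from h import *
go(518.6,-132.9,40,9.8)
s=r.snapshot('wrist');cv2.imwrite('pics/w15.png',s['pixels'][:,:,::-1])
a=r.snapshot('scene');b=r.snapshot('side')
f=lambda im,x,y,w,h,s: cv2.resize(im[y:y+h,x:x+w,::-1],None,fx=s,fy=s,interpolation=cv2.INTER_CUBIC)
cv2.imwrite('pics/z15.png',np.hstack([f(a['pixels'],170,120,90,110,4),f(b['pixels'],230,120,110,110,4)]))
"
```

```text
time: 12.9
tool_pos: [517.8, -132.9, 48.2]
tcp_rot: [179.9, -0.1, 9.8]
ft_force: [0.1, 0.6, 0.5]
finger_gap: 0.0
t 12.9 at [ 517.8 -132.9   48.2] [ 1.7993e+02 -1.2000e-01  9.8000e+00] F [0.1 0.6 0.5] gap 0.0
shift mm [0.8 0.1 8.2] row [0.003  0.0003 0.0329] [ 0.0004 -0.0007  0.    ]
```

View pics/w15.png

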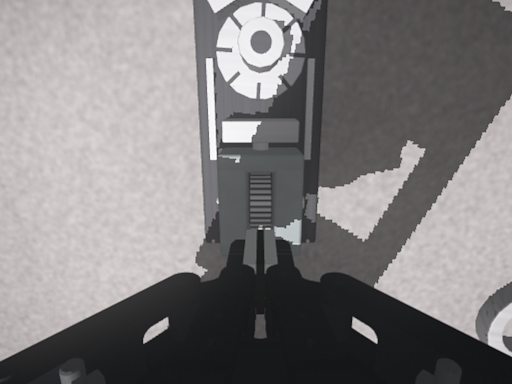

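View pics/z15.png

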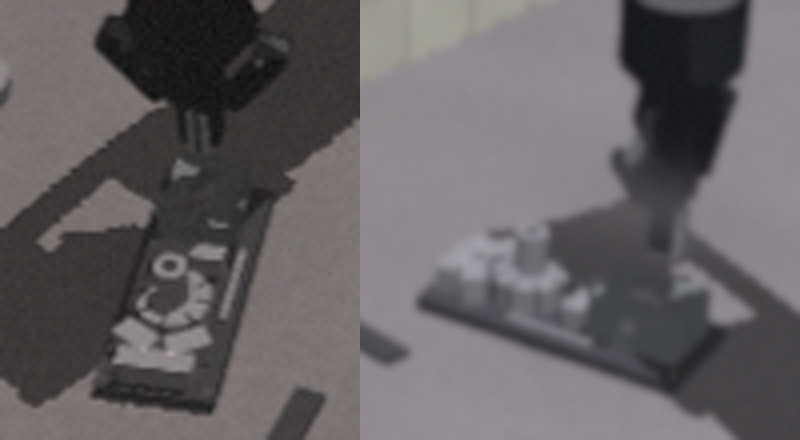

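```bash
python3 -c "
from h import *
s=r.snapshot('wrist');t=r.sense()['tool_pos'];print(t)
cv2.imwrite('pics/w16.png',cv2.resize(cv2.convertScaleAbs(s['pixels'][105:265,190:330,::-1],alpha=1.8,beta=30),None,fx=3.6,fy=3.6,interpolation=cv2.INTER_CUBIC))
R=np.array([np.cos(np.radians(9.8)),np.sin(np.radians(9.8)),0])
for z in (75,70):print('tip front',(onz(s,260,228,z)-t)@R)
for row in (172,228):print(row,(onz(s,260,row,46)-t)@R)
w=np.array([526.5,-132,52.]);print('wheel top nominal px',proj(s,w),(w-t)@R)
"
```

```text
[ 516.98803801 -132.73909229   47.35494135]
tip front 9.064691616154517
tip front 6.9857533923879735
172 31.08392761748239
228 -2.993150081691526
wheel top nominal px [259.96084446 211.58101365] 9.49896300880319
```

View pics/w16.png

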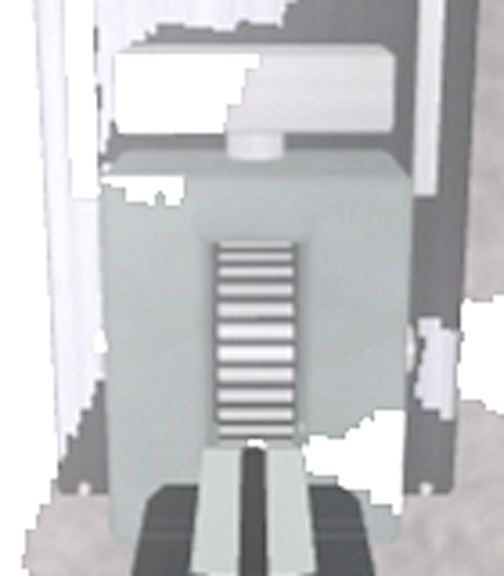

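```bash
python3 -m jog '[[0.02,0,0.02,0,0,0],[0.02,0,0.048,0,0,0],[0.02,0,0.06,0,0,0],[0.02,0,0.064,0,0,0],[0.02,0,0.064,0,0,0],[0.02,0,0.064,0,0,0]]'
```

```text
time: 13.7
tool_pos: [521.4, -131.8, 30.7]
tcp_rot: [180.0, -0.0, 9.8]
ft_force: [0.3, 0.1, 0.1]
finger_gap: -0.1
```

```bash
for i in 1; do python3 -m jog '[[0,0,0.001,0,0,0],[0,0,0.002,0,0,0],[0,0,0.003,0,0,0],[0,0,0.003,0,0,0]]'|grep -E "tool_pos|force"; done
python3 -m jog '[[0,0,0.001,0,0,0],[0,0,0.002,0,0,0],[0,0,0.003,0,0,0],[0,0,0.003,0,0,0]]'|grep -E "tool_pos|force"
```

```text
tool_pos: [521.3, -131.8, 29.9]
ft_force: [0.2, 0.1, 0.5]
tool_pos: [521.3, -131.7, 29.1]
ft_force: [0.2, -0.1, 0.4]
```

```bash
python3 -m jog '[[0,0,0.001,0,0,0],[0,0,0.002,0,0,0],[0,0,0.003,0,0,0],[0,0,0.003,0,0,0]]'|grep -E "tool_pos|force"
python3 -m jog '[[0,0,0.001,0,0,0],[0,0,0.002,0,0,0],[0,0,0.003,0,0,0],[0,0,0.003,0,0,0]]'|grep -E "tool_pos|force"
```

```text
tool_pos: [521.3, -131.7, 28.4]
ft_force: [0.9, -0.8, 0.0]
tool_pos: [521.2, -131.7, 27.6]
ft_force: [0.3, 0.5, 1.0]
```

```bash
python3 -m jog '[[0,0,0.001,0,0,0],[0,0,0.002,0,0,0],[0,0,0.003,0,0,0],[0,0,0.003,0,0,0]]'|grep -E "tool_pos|force"
```

```text
tool_pos: [521.3, -131.7, 26.8]
ft_force: [-0.7, -0.9, 0.3]
```

```bash
python3 -m jog '[[0,0,0.001,0,0,0],[0,0,0.002,0,0,0],[0,0,0.003,0,0,0],[0,0,0.003,0,0,0]]'|grep -E "tool_pos|force"
```

```text
tool_pos: [521.3, -131.7, 26.1]
ft_force: [-0.1, -0.2, 0.5]
```

```bash
python3 -m jog '[[0,0,0.001,0,0,0],[0,0,0.002,0,0,0],[0,0,0.003,0,0,0],[0,0,0.003,0,0,0]]'|grep -E "tool_pos|force"
```

```text
tool_pos: [521.3, -131.7, 25.3]
ft_force: [-0.6, -0.4, 0.6]
```

```bash
python3 -m jog '[[0,0,0.001,0,0,0],[0,0,0.002,0,0,0],[0,0,0.003,0,0,0],[0,0,0.003,0,0,0]]'|grep -E "tool_pos|force"
```

```text
tool_pos: [521.3, -131.7, 24.6]
ft_force: [0.7, 0.9, -0.3]
```

```bash
python3 -m jog '[[0,0,0.001,0,0,0],[0,0,0.002,0,0,0],[0,0,0.003,0,0,0],[0,0,0.003,0,0,0]]'|grep -E "tool_pos|force"; python3 -c "
from h import *
s=r.snapshot('wrist')
cv2.imwrite('pics/w17.png',cv2.resize(cv2.convertScaleAbs(s['pixels'][105:265,190:330,::-1],alpha=1.8,beta=30),None,fx=3.6,fy=3.6,interpolation=cv2.INTER_CUBIC))
a=r.snapshot('scene');b=r.snapshot('side')
f=lambda im,x,y,w,h,s: cv2.resize(cv2.convertScaleAbs(im[y:y+h,x:x+w,::-1],alpha=1.7,beta=20),None,fx=s,fy=s,interpolation=cv2.INTER_CUBIC)
cv2.imwrite('pics/z17.png',np.hstack([f(a['pixels'],190,135,60,60,6),f(b['pixels'],270,160,60,60,6)]))
"
```

```text
tool_pos: [521.3, -131.8, 23.9]
ft_force: [-0.2, 0.2, 1.0]
```

View pics/w17.png

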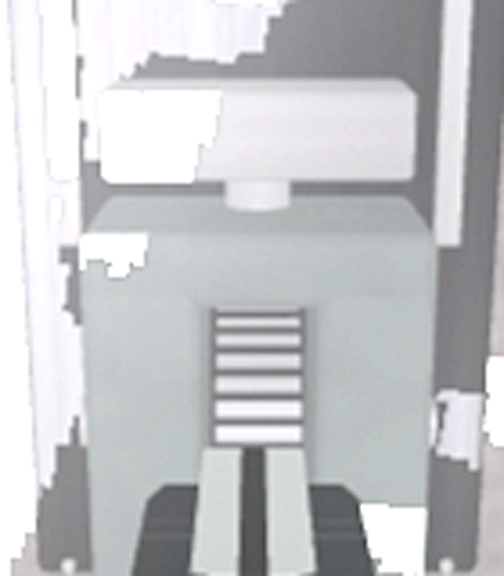

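View pics/z17.png

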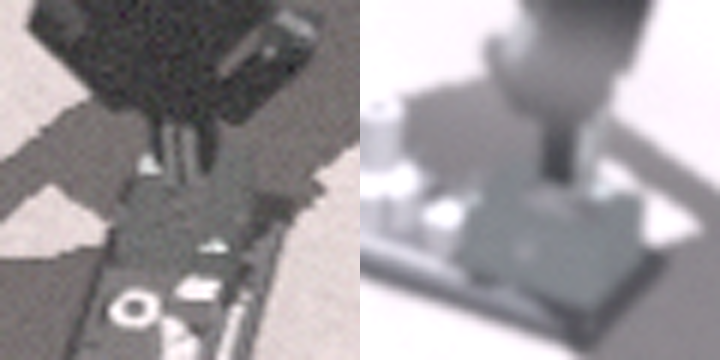

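```bash
python3 -c "
from h import *
s=r.snapshot('wrist');se=r.sense();t=se['tool_pos'];print(t,se['ft_force'])
R=np.array([np.cos(np.radians(9.8)),np.sin(np.radians(9.8)),0])
for z in (44,48):print('slot front',(onz(s,261,189.3,z)-t)@R)
print('housing front top edge',(onz(s,261,105+235/3.6,44)-t)@R,'jaw edge',(onz(s,261,105+82/3.6,32)-t)@R)
for z in (48,51,54):print('tip front',z,(onz(s,261,105+447/3.6,z)-t)@R)
"
```

```text
[ 521.353207   -131.75940592   23.9288688 ] [-1.14397183  0.26730024  0.14725608]
slot front 26.73947674908146
slot front 27.854482565506544
housing front top edge 36.492146803927696 jaw edge 56.19547279652742
tip front 48 6.848966627930823
tip front 51 8.113889352952175
tip front 54 9.378812077973414
```

```bash
python3 -m jog '[[0.006,0,0,0,0,0],[0.012,0,0.001,0,0,0],[0.012,0,0.002,0,0,0],[0.012,0,0.003,0,0,0],[0.012,0,0.003,0,0,0]]'|grep -E "tool_pos|force"
```

```text
tool_pos: [524.2, -131.2, 23.0]
ft_force: [1.2, -0.1, -0.3]
```

```bash
python3 -m jog '[[0,0,0.001,0,0,0],[0,0,0.002,0,0,0],[0,0,0.003,0,0,0],[0,0,0.003,0,0,0]]'|grep -E "tool_pos|force"
```

```text
tool_pos: [524.2, -131.2, 22.3]
ft_force: [-0.7, -0.3, 0.7]
```

```bash
python3 -m jog '[[0,0,0.001,0,0,0],[0,0,0.002,0,0,0],[0,0,0.003,0,0,0],[0,0,0.003,0,0,0]]'|grep -E "tool_pos|force"
```

```text
tool_pos: [524.2, -131.2, 21.6]
ft_force: [-0.4, -0.5, -0.9]
```

```bash
python3 -m jog '[[0,0,0.001,0,0,0],[0,0,0.002,0,0,0],[0,0,0.003,0,0,0],[0,0,0.003,0,0,0]]'|grep -E "tool_pos|force"
```

```text
tool_pos: [524.3, -131.3, 21.1]
ft_force: [-1.5, 0.6, 1.9]
```

```bash
python3 -m jog '[[0,0,0.001,0,0,0],[0,0,0.001,0,0,0],[0,0,0.001,0,0,0]]'|grep -E "tool_pos|force"
```

```text
tool_pos: [524.4, -131.3, 20.9]
ft_force: [-1.8, 0.4, 5.8]
```

```bash
python3 -m jog '[[0.004,0,0,0,0,0],[0.008,0,0,0,0,0],[0.012,0,0,0,0,0],[0.016,0,0,0,0,0],[0.02,0,0,0,0,0],[0.024,0,0,0,0,0]]'|grep -E "tool_pos|force"; python3 -m jog '[[0.004,0,0,0,0,0],[0.008,0,0,0,0,0],[0.012,0,0,0,0,0],[0.016,0,0,0,0,0],[0.02,0,0,0,0,0],[0.024,0,0,0,0,0]]'|grep -E "tool_pos|force";  python3 -c "
from h import *
s=r.snapshot('wrist')
cv2.imwrite('pics/w18.png',s['pixels'][:,:,::-1])"
```

```text
tool_pos: [530.4, -130.3, 20.8]
ft_force: [-1.3, -0.5, 5.3]
tool_pos: [536.3, -129.2, 20.7]
ft_force: [-1.5, 0.5, 4.0]
```

View pics/w18.png

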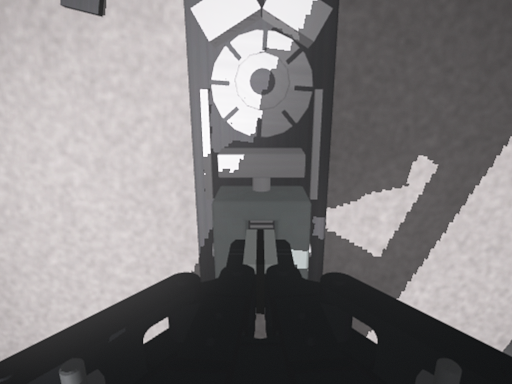

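```bash
python3 -m jog '[[0,0,-0.012,0,0,0],[-0.026,0,-0.012,0,0,0],[-0.052,0,-0.012,0,0,0],[-0.052,0,-0.008,0,0,0],[-0.052,0,-0.004,0,0,0],[-0.052,0,-0.002,0,0,0],[-0.052,0,-0.001,0,0,0],[-0.052,0,-0.001,0,0,0]]'|grep -E "tool_pos|force"
```

```text
tool_pos: [523.5, -131.4, 21.1]
ft_force: [-2.2, -0.1, 2.9]
```

```bash
python3 -m jog '[[0.006,0,0.001,0,0,0],[0.012,0,0.001,0,0,0],[0.018,0,0.001,0,0,0],[0.024,0,0.001,0,0,0],[0.028,0,0.001,0,0,0]]'|grep -E "tool_pos|force"; python3 -m jog '[[0.006,0,0,0,0,0],[0.012,0,0,0,0,0],[0.018,0,0,0,0,0],[0.024,0,0,0,0,0]]'|grep -E "tool_pos|force";  python3 -c "
from h import *
s=r.snapshot('wrist')
cv2.imwrite('pics/w19.png',cv2.resize(s['pixels'][0:200,170:350,::-1],None,fx=3,fy=3))"
```

```text
tool_pos: [530.5, -130.2, 20.8]
ft_force: [-2.6, 1.1, 4.5]
tool_pos: [536.4, -129.2, 20.7]
ft_force: [-1.2, -0.1, 4.5]
```

View pics/w19.png

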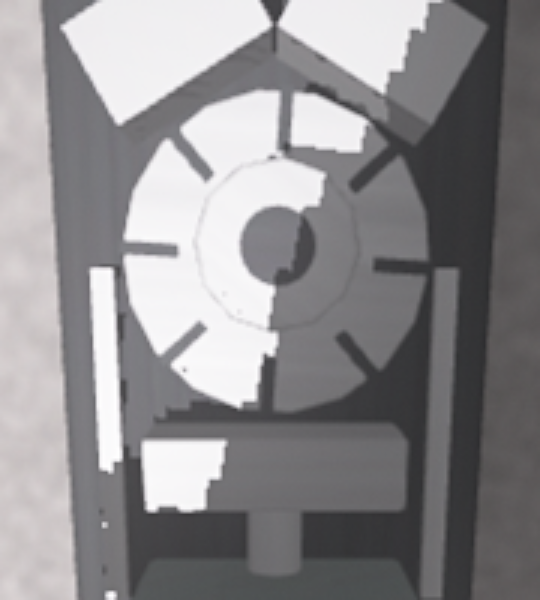

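The jaw's front edge (zoom row 423) is now about 3 mm from the disc rim (row 412). More strokes.

```bash
python3 -m jog '[[0,0,-0.012,0,0,0],[-0.026,0,-0.012,0,0,0],[-0.052,0,-0.012,0,0,0],[-0.052,0,-0.008,0,0,0],[-0.052,0,-0.004,0,0,0],[-0.052,0,-0.002,0,0,0],[-0.052,0,0,0,0,0],[-0.052,0,0,0,0,0]]'|grep -E "tool_pos|force"; python3 -m jog '[[0.006,0,0,0,0,0],[0.012,0,0,0,0,0],[0.018,0,0,0,0,0],[0.024,0,0,0,0,0],[0.028,0,0,0,0,0]]'|grep -E "tool_pos|force"; python3 -m jog '[[0.006,0,0,0,0,0],[0.012,0,0,0,0,0],[0.018,0,0,0,0,0],[0.024,0,0,0,0,0]]'|grep -E "tool_pos|force"
```

```text
tool_pos: [523.6, -131.4, 21.0]
ft_force: [-2.3, 0.0, 3.4]
tool_pos: [530.6, -130.2, 20.9]
ft_force: [-1.7, 1.7, 5.7]
tool_pos: [536.3, -129.2, 20.7]
ft_force: [-1.6, -0.2, 5.4]
```

```bash
python3 -m jog '[[0,0,-0.012,0,0,0],[-0.026,0,-0.012,0,0,0],[-0.052,0,-0.012,0,0,0],[-0.052,0,-0.008,0,0,0],[-0.052,0,-0.004,0,0,0],[-0.052,0,-0.002,0,0,0],[-0.052,0,0,0,0,0],[-0.052,0,0,0,0,0]]'|grep -E "tool_pos|force"; python3 -m jog '[[0.006,0,0,0,0,0],[0.012,0,0,0,0,0],[0.018,0,0,0,0,0],[0.024,0,0,0,0,0],[0.028,0,0,0,0,0]]'|grep -E "tool_pos|force"; python3 -m jog '[[0.006,0,0,0,0,0],[0.012,0,0,0,0,0],[0.018,0,0,0,0,0],[0.024,0,0,0,0,0]]'|grep -E "tool_pos|force";  python3 -c "
from h import *
s=r.snapshot('wrist')
cv2.imwrite('pics/w20.png',cv2.resize(s['pixels'][0:200,170:350,::-1],None,fx=3,fy=3))"
```

```text
tool_pos: [523.5, -131.4, 21.0]
ft_force: [-3.4, 0.7, 5.3]
tool_pos: [530.6, -130.2, 20.9]
ft_force: [-2.1, 0.6, 5.7]
tool_pos: [536.4, -129.2, 20.7]
ft_force: [-2.0, -0.9, 4.0]
```

View pics/w20.png

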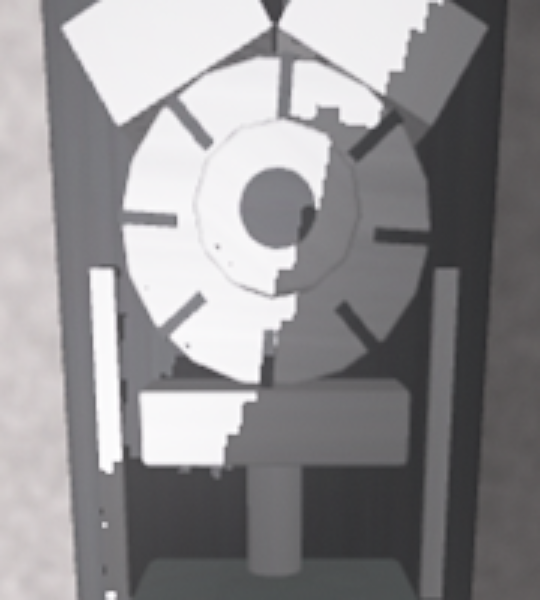

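The jaw is on the rotor and has pushed it close to the V arms. The next stroke gets a little more press to snug it.

```bash
python3 -m jog '[[0,0,-0.012,0,0,0],[-0.026,0,-0.012,0,0,0],[-0.052,0,-0.012,0,0,0],[-0.052,0,-0.008,0,0,0],[-0.052,0,-0.004,0,0,0],[-0.052,0,-0.002,0,0,0],[-0.052,0,0,0,0,0],[-0.052,0,0.001,0,0,0]]'|grep -E "tool_pos|force"; python3 -m jog '[[0.004,0,0,0,0,0],[0.008,0,0,0,0,0],[0.012,0,0,0,0,0]]'|grep -E "tool_pos|force"; python3 -m jog '[[0.004,0,0,0,0,0],[0.008,0,0,0,0,0],[0.012,0,0,0,0,0]]'|grep -E "tool_pos|force"; python3 -m jog '[[0.004,0,0,0,0,0],[0.008,0,0,0,0,0],[0.012,0,0,0,0,0]]'|grep -E "tool_pos|force"
```

```text
tool_pos: [523.6, -131.4, 20.8]
ft_force: [-2.1, 1.1, 5.8]
tool_pos: [525.9, -131.0, 20.8]
ft_force: [-7.0, -0.3, 8.4]
tool_pos: [529.0, -130.7, 20.9]
ft_force: [-4.9, -1.1, 7.0]
tool_pos: [532.0, -130.2, 20.9]
ft_force: [-4.6, -1.2, 7.3]
```

Drag rose to 5–7 N and the finger slips, so the jaw is at its stop. I'll lift off and check.

```bash
python3 -m jog '[[0,0,-0.012,0,0,0],[0,0,-0.1,0,0,0],[-0.1,0,-0.3,0,0,0],[-0.1,0,-0.44,0,0,0],[-0.1,0,-0.44,0,0,0],[-0.1,0,-0.44,0,0,0],[-0.1,0,-0.44,0,0,0],[-0.1,0,-0.44,0,0,0],[-0.1,0,-0.44,0,0,0]]'; python3 -c "
from h import *
s=r.snapshot('wrist')
cv2.imwrite('pics/w21.png',cv2.resize(cv2.convertScaleAbs(s['pixels'][0:200,170:350,::-1],alpha=1.3,beta=10),None,fx=3,fy=3))
a=r.snapshot('scene');b=r.snapshot('side')
f=lambda im,x,y,w,h,s: cv2.resize(cv2.convertScaleAbs(im[y:y+h,x:x+w,::-1],alpha=1.5,beta=20),None,fx=s,fy=s,interpolation=cv2.INTER_CUBIC)
cv2.imwrite('pics/z21.png',np.hstack([f(a['pixels'],180,140,75,85,5),f(b['pixels'],240,140,80,85,5)]))
cv2.imwrite('pics/s21.png',a['pixels'][:,:,::-1])
"
```

```text
time: 28.55
tool_pos: [506.7, -133.7, 128.9]
tcp_rot: [-179.9, 0.1, 9.8]
ft_force: [1.1, -0.2, -0.2]
finger_gap: 0.4
```

View pics/w21.png

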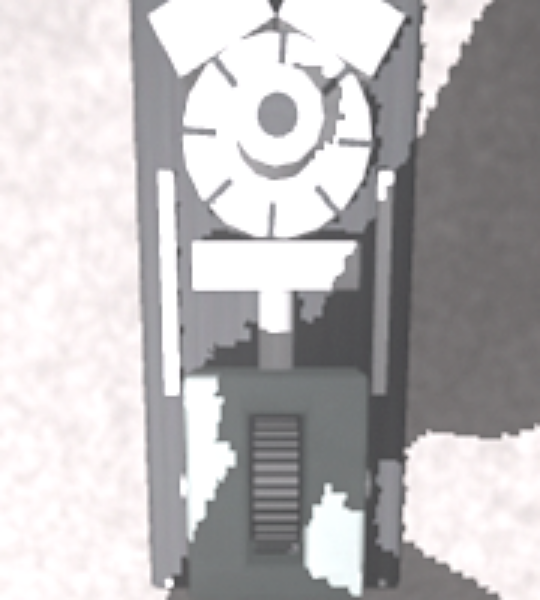

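View pics/z21.png

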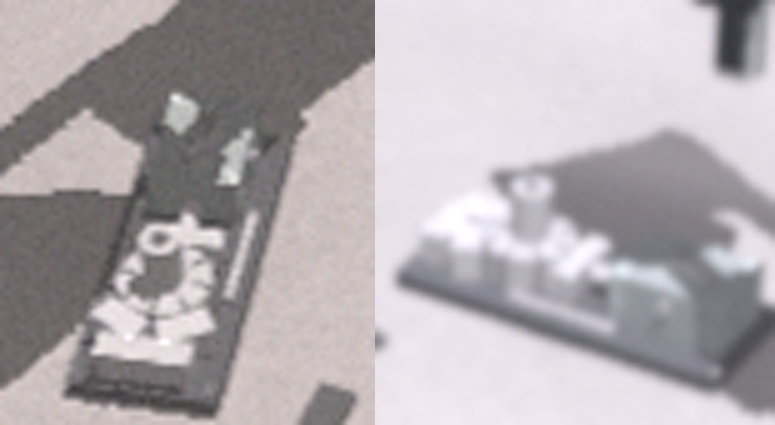

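View pics/s21.png

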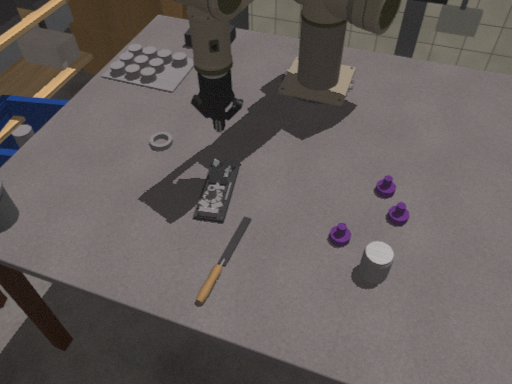

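```bash
python3 -c "
from h import *
s=r.snapshot('wrist')
P=lambda x,y,z:onz(s,170+x/3-.33,y/3-.33,z)
c=(P(152,588,12)+P(399,588,12))/2
u=np.array([np.cos(np.radians(9.8)),np.sin(np.radians(9.8)),0]);v=np.array([u[1],-u[0],0])
g=c+95*u;g2=((P(185,372,44)+P(366,372,44))/2)+25*u
for n,p in (('hub',P(277,114,62)),('jaw',P(275,239,32)),('wheel',P(275,485,46)),('g2',g2)): d=p-g; print(n,-(d@u),d@v)
"
```

```text
hub -35.24095298464922 0.003800415390808959
jaw -9.774766771175768 -0.34176198654729395
wheel 55.08945533256896 -0.3021170495236293
g2 -0.27690074347276933 -0.20312982714026473
```

The measurements agree with a seated rotor: the hub is at gauge x = −35.2, y = 0.0 (nest −35), and the jaw face is at −9.8 (should be −10). The hand is clear of everything and the bystanders look unmoved. Handing in.

```bash
python3 -c "
from bench import r
print(r.hand_in())"
```

```text
the job is handed in; nothing more can be done
None
```

The rotor stands hub up in the V block with the jaw closed on it, and I handed the job in at about 29 s of the 70 s allowed. No verdict is reported at hand-in.

**What I did:** I gripped the rotor by the hub, set it down about 3 mm jaw-side of the nest and let go. I found the wheel top by touch, roughly 48 mm above the table. I then rolled the wheel in five strokes of about 12 mm or less at roughly 3–8 N press. On the last stroke the drag rose from about 2 N to 5–7 N and the finger slipped, so the jaw should be pressing with some 15–23 N. Then I took the hand away.

**Last checks:**

| Check | Measured | Should be |
|---|---|---|
| Hub, gauge x | −35.2 mm | −35 mm |
| Hub, gauge y | 0.0 mm | 0 mm |
| Jaw face, gauge x | −9.8 mm | −10 mm |

- **Rest of the scene:** the hand was about 100 mm clear with no force reading. By eye, the file, ring, tin and purple parts look unmoved in the last scene picture.
- **Press on the gauge:** the highest reading on the wheel was about 11 N, push and drag together.

**What disagreed or went wrong:**
- **Tool frame:** the real fingertips end about 27 mm short of the reported TCP. My first grasp therefore closed above the hub without gripping. I measured the offset by touching the hub top at about 14 N and used it afterwards.
- **Gauge position:** a first wrist picture, taken before the arm had settled, put the gauge 2–3 mm off. I took it again.

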